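Tuck the mailing box's closing tab under its lip

TASK

Close the blue mailing box on the counter: with the fingertips, fold its standing yellow tab over onto the lid, press it flat and push its orange ridge until the tab's free edge is fully home beneath the black lip, where it stays down by itself when you let go. Only push and press: do not pinch the tab, do not lift, tip or shove the box, and leave the weights, stamper, wax tin and tape dispenser where they stand.

Things in the scene. Friction and masses are not known exactly. Their poses are not given: they have to be found in the camera images.
- mailer: blue plastic mailing box with grey lid, about 3 to 4.5 kg, loose on the counter, 180 (x) x 150 (y) x 70 mm high. Origin: centre of its underside, z up. Its +x points from the tab's hinge to the lip, the way the tab folds over; it points away from the robot within 0.6 rad. The tab's hinge line runs along box y, 74 mm above the counter, at box x = -60 mm plus tab_slide.
- tab (a joint): hinge angle of the yellow tab, rad: 0 = flat over the lid (stop; underside 2 mm above the lid), 1.57 = upright, more = leaning back away from the lip (stop 2.1). Starts at 1.2 to 1.95. A light spring (0.08 N m/rad, rest angle 1.6, friction 0.03 N m) lifts it again whenever it is let go untucked.
- tab_slide (a joint): shift of tab and hinge rod along box +x, m: 0 to 0.018 (stops), friction 4 N, stays where left; starts at 0 to 0.002. Fold with it near 0: the flat tab's edge is then 6 mm short of the lip's mouth, and at 0.018 it is 12 mm beneath the lip. If shifted over 6 mm before folding, the edge lands on the lip.
- ridge_foot (a point): foot of the orange ridge on the tab's outer face (on top when flat), mid-length, on its upright side facing the hinge, 80 mm from the hinge line. Ridge 70 mm long (box y), 10 mm high, lip side sloped. A fingertip standing on the flat tab between hinge and ridge can push it along box +x. Axes: x hinge to free edge, z out of the outer face.
- tab_edge (a point): middle of the tab's free edge, mid-thickness, 120 mm from the hinge line. The tab is a plate 4 mm thick and 80 mm wide, with the hinge line in mid-thickness; its outer face looks away from the lip when standing and is on top, 76 mm above the counter, when flat. Axes as ridge_foot.
- lip_mouth (a point): middle of the lower edge of the black lip's mouth, at box x = 66 mm, 81.5 mm above the counter. The lip is fixed to the box: 100 mm wide (y), 6 mm thick, from box x 66 to 90 mm, 11.5 mm above the lid, closed by a wall at box x = 84 mm. Axes as the box.
- weight_large: chrome steel weight, 50 mm across, 58 mm high, 1 kg; origin at the centre of its underside. Bystander beside the box.
- weight_medium: chrome steel weight, 40 mm across, 45 mm high, 0.5 kg; origin under its centre. Bystander.
- weight_small: chrome steel weight, 32 mm across, 36 mm high, 0.25 kg; origin under its centre. Bystander.
- stamper: red enamel date stamper, 44 x 36 mm foot, 72 mm high; origin under its centre. Bystander on the other side of the box.
- wax_tin: squat tin with a green lid, 68 mm across, 52 mm high; origin under its centre. Bystander.
- tape_dispenser: grey tape dispenser, 170 x 60 x 98 mm, long side along its x; origin under its centre. Bystander.
- scale: cast-iron platform scale, fixed, at the left (+y): 240 x 240 mm base, brass pan 224 mm across at 100 mm height, dial housing on its +y side 200 mm high; origin under the centre of the base.
There are look-alikes about, which are no part of the job. What is shaped like the mailer but green or turquoise is not meant.

How it is judged (in metres and radians):
At the end, for the whole second after the job is handed in: The tab lies folded within 0.10 rad of flat and at rest, its free edge at least 8 mm inside the lip's mouth (12 mm is fully home) and below the lip; the box stands flat, still and within 30 mm of where it began; each bystander is within 20 mm of its place (value of joint tab below 0.1 rad and x of tab_edge in the frame of lip_mouth above 0.008 m and z of tab_edge in the frame of lip_mouth below 0 m and velocity of joint tab between -0.05 and 0.05 rad/s and linear speed of mailer below 0.01 m/s and height (world z) of mailer below 0.005 m and angle between mailer's own z axis and vertical below 0.03 rad and distance of mailer from where it was at the start of the episode below 0.03 m and distance of each of weight_large, weight_medium, weight_small, stamper, wax_tin, tape_dispenser from where it was at the start of the episode below 0.02 m); the robot touches nothing.
It fails at once if the tab is pinched between the fingers (both faces pressed at once) (contact force between the fingers and tab_c0 above 1.5 N and contact force between the fingers and tab_c1 above 1.5 N).
It fails at once if the box is lifted off the counter (height (world z) of mailer above 0.012 m).
It fails at once if the box is tipped (angle between mailer's own z axis and vertical above 0.12 rad).
It fails at once if the box is shoved more than 30 mm (distance of mailer from where it was at the start of the episode above 0.03 m).
It fails at once if a weight, the stamper, the wax tin or the tape dispenser is moved more than 20 mm (distance of any of weight_large, weight_medium, weight_small, stamper, wax_tin, tape_dispenser from where it was at the start of the episode above 0.02 m).
It also fails if it takes over 35 s, if anything falls off the work surface, if the arm or the gripper's body presses on something with over 40 N, if the wrist force passes 120 N, or if a joint passes its speed limit or range.

ROBOT

A 6-joint arm with a two-finger parallel gripper is mounted at the origin on the work surface. World frame = base frame: x ahead of the robot, y to its left, z up, the work surface at z = 0. Lengths are in m, angles in degrees, forces in N, time in s.
With the tool pointing down it reaches from about 0.25 to 0.725 m from the base axis. Payload 4 kg.
Tool frame: the origin (TCP) lies on the centre line of the jaws, within the pads' length; the fingertips stand ahead of it and the grasp point (between the pads) lies 6 mm ahead of it (ctrl.tip_reach is the z of the fingertips in the tool frame, in m); z points along the fingers, y is the line along which they close (so a half turn about z gives the same grasp; the last joint's range is limited). The gripper opens to 85 mm and grips with 20 to 120 N. Pads are 22 mm wide; open, the fingers measure 114 mm over their backs; the gripper's body (76 mm by 85 mm) begins 54 mm behind the grasp point. The pads swing forward as they close: fully open they stand 13 mm farther back than shut.
Start: joints at [-65.604, 13.785, 0.286, 76.501, 0, 90], TCP at [0.207, -0.455, 0.256] pointing down, gripper open.
Joint ranges: [-155.79, 155.79], [-60.16, 107.12], [-62.33, 73.08], [-114, 123.19], [-81.49, 82.49], [-180, 180]. Speed limits (degrees/s): [159.86, 159.86, 180, 180, 180, 180].

INTERFACE

Orientations are given as a 3x3 rotation matrix whose columns are the frame's x, y, z axes.
In Python, from workcell import telemetry, vision, hand_in, ctrl gives the robot as it stands.
- The arm moves only by the shell command python3 -m creep 'ROWS' [OPENING] [FORCE]. ROWS is JSON, a list of rows, each a list of 4 numbers: the shift along the tool's x, y, z in m, then the turn about the tool's z in degrees. In form: [[tx, ty, tz, yaw], ...]. A call has 1 to 20 rows; each row shifts and turns the commanded pose from where the row before left it, along the tool's axes as they then stand; what a row does not reach is not made up. A row lasts 1/10 s, in which the tool goes at most 50 mm and 8.59 degrees, less where a joint would pass 70% of its speed; a pose out of reach is approached as far as the arm can. A call is refused whole if a number of a shift passes 0.05 or a number of a turn 8.59, either way. A call with a gripper value outside its range is refused whole. OPENING is the opening, from 0 (shut) to 1 (fully open), set as the call begins (- or left out, the last holds). The fingers move at their own pace and stop on an object; FORCE is the grip in N (left out, the last holds). Time passes only in rows, so rows that do not move let the fingers close. It gives the time, the measured TCP pose, the force, the opening and the grip force at its end, in the units of the state.
- telemetry.read_state(): the state, without advancing time (a new reading comes with each control period).
- vision.read_camera(name): name is "side" or "top"; returns the picture (480x640x3 uint8, red, green, blue); there is no depth.
- vision.camera_info(name): a dict with "fx", "fy", "cx", "cy" (pixels), "extrinsics" (4x4, takes a point from camera to world coordinates). Camera axes: x right, y down, z forward; pixel columns grow to the right and rows downward; lengths in m; the calibration is good to about 2 mm. A picture is of the moment at which its call begins. camera_info takes no time and is no camera call.
- hand_in(): hands the job in; it is judged then, once.
The state is a dict: "t": time; "joint_positions": joint angles; "dq": joint speeds; "effort": joint torques, N m; "ee_pos": TCP position; "ee_rot": TCP orientation; "wrist_force": force on the tool from outside, world axes, zero at the start; "torque": the same for the moment, N m; "grip_width": finger opening in m; "grip_force": force on a finger pad.
Only numpy, scipy, OpenCV 4.12 (cv2) and the standard library are available. Lean on these libraries where they do the work, as an engineer would, in place of code of your own. Each camera call takes 0.05 s, during which the arm holds its last target. There are 200 camera calls.

## Working session

There is one attempt and no reset: what is moved stays moved. The work goes in short steps, Python scripts to look and compute and a shell command to move; the robot and the scene stay as the last step left them, time stands still between calls to the robot, and variables do not carry over. Pictures are saved under pics/ and viewed, at most 10 in all, crops included, and the job is handed in when it is done.

```bash
mkdir -p pics; ls; python3 - <<'E'
from workcell import telemetry, vision, ctrl
import cv2
s=telemetry.read_state()
print(s['t'],s['ee_pos'],s['ee_rot'],s['grip_width'],ctrl.tip_reach)
for n in('top','side'):
    im=vision.read_camera(n); cv2.imwrite(f'pics/{n}0.png',im[:,:,::-1]); i=vision.camera_info(n); print(n,i)
E
```

```text
pics
0.0 [ 0.20627529 -0.45482079  0.25541974] [[ 9.10725279e-01  4.13011792e-01 -8.51562793e-04]
 [ 4.13012670e-01 -9.10723293e-01  1.90225177e-03]
 [ 1.01143429e-05 -2.08413500e-03 -9.99997828e-01]] 0.08520518235958523 0.025
top {'fx': 555.5276628393441, 'fy': 555.5276628393441, 'cx': 321.75651216411643, 'cy': 236.28217275832637, 'extrinsics': array([[-0.0088811 , -0.99742551,  0.07115808,  0.34599417],
       [-0.99986409,  0.00786929, -0.01448694,  0.02968805],
       [ 0.01388968, -0.07127707, -0.99735984,  1.63988685],
       [ 0.        ,  0.        ,  0.        ,  1.        ]])}
side {'fx': 477.47220979195345, 'fy': 477.47220979195345, 'cx': 324.2033701419538, 'cy': 240.2809814127611, 'extrinsics': array([[ 0.95477861, -0.15489211,  0.25378385,  0.15772231],
       [-0.29667559, -0.5523998 ,  0.77899811, -0.91460583],
       [ 0.01952949, -0.81906221, -0.57337222,  0.78257135],
       [ 0.        ,  0.        ,  0.        ,  1.        ]])}
```

View pics/top0.png

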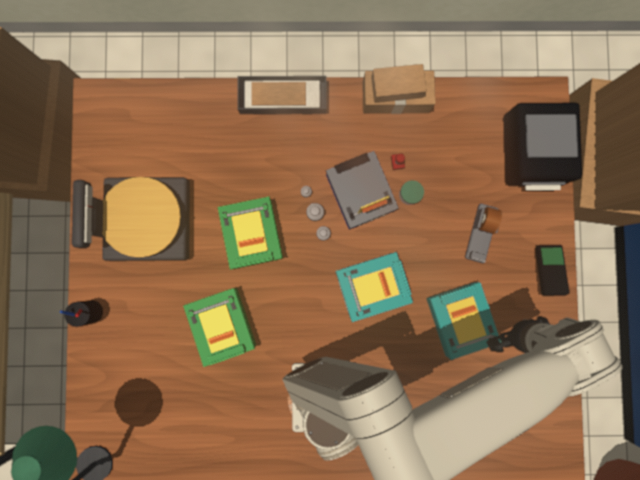

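View pics/side0.png

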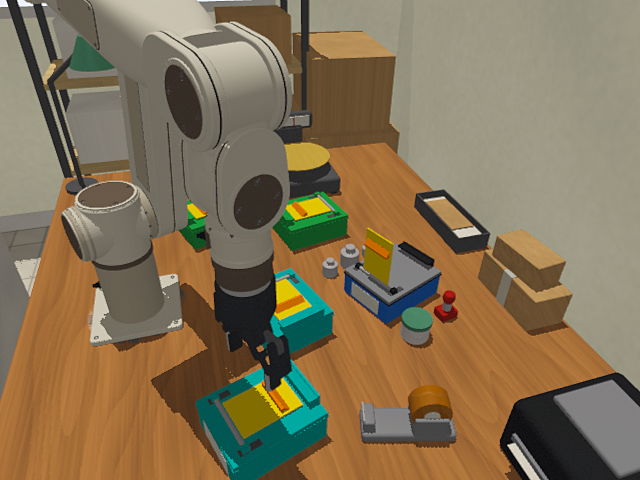

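The box-shaped candidates in the top view are green at (250,232) and (220,325), turquoise at (375,285) and (463,318), and a grey-lidded blue one at (361,190), which is at (390,275) in the side view. Only the last is blue with a standing yellow tab, so it's the mailer. The weights are at (306,190), (315,211) and (323,233), the stamper at (398,160) and the tin at (412,191). One enlarged crop to confirm.

```bash
python3 - <<'E'
import cv2,numpy as np
a=cv2.imread('pics/top0.png')[140:240,290:430]; b=cv2.imread('pics/side0.png')[215:355,320:470]
a=cv2.resize(a,None,fx=400/140,fy=400/140,interpolation=cv2.INTER_CUBIC);b=cv2.resize(b,None,fx=400/150,fy=400/150,interpolation=cv2.INTER_CUBIC)
c=np.zeros((400,800,3),np.uint8);c[:a.shape[0],:400]=a[:, :400];c[:b.shape[0],400:]=b[:400]
cv2.imwrite('pics/crop0.png',c);print(a.shape,b.shape)
E
```

```text
(286, 400, 3) (373, 400, 3)
```

View pics/crop0.png

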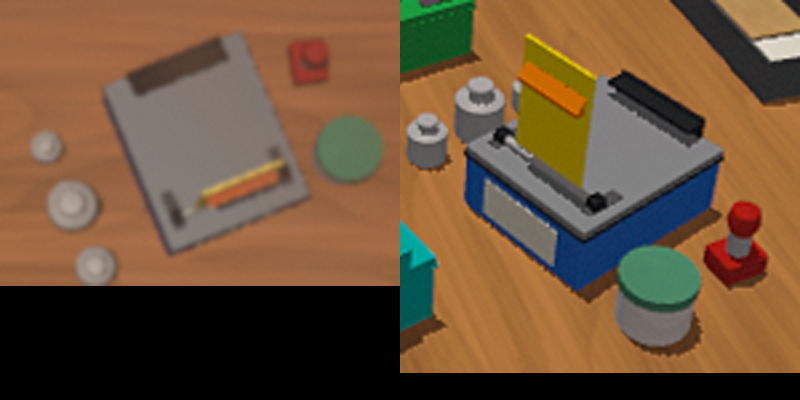

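```bash
cat > h.py <<'E'
import numpy as np
from workcell import vision
def proj(n,P):
    i=vision.camera_info(n);E=i['extrinsics'];p=(np.asarray(P)-E[:3,3])@E[:3,:3]
    return np.c_[i['fx']*p[:,0]/p[:,2]+i['cx'],i['fy']*p[:,1]/p[:,2]+i['cy']]
def w(x,y,th,B):
    c,s=np.cos(th),np.sin(th);B=np.asarray(B,float)
    return B@np.array([[c,-s,0],[s,c,0],[0,0,1]]).T+[x,y,0]
E
python3 - <<'E'
from h import *
from scipy.optimize import least_squares as ls
T=np.array([(105,90),(240,35),(308,195),(172,252)])/2.857+[290,140]
TB=[(.09,.075,.07),(.09,-.075,.07),(-.09,-.075,.07),(-.09,.075,.07)]
S=(np.array([(468,150),(585,235),(722,155)])-[400,0])/2.667+[320,215]
SB=[(-.09,.075,.07),(-.09,-.075,.07),(.09,-.075,.07)]
E=(np.array([(527,37),(597,77)])-[400,0])/2.667+[320,215]
def edge(a): return [(-.059+.12*np.cos(a),y,.074+.12*np.sin(a)) for y in(.04,-.04)]
f=lambda p:np.r_[proj('top',w(*p[:3],TB))-T,proj('side',w(*p[:3],SB))-S,proj('side',w(*p[:3],edge(p[3])))-E].ravel()
r=ls(f,[.5,0,.4,1.5]);print(r.x,np.round(r.fun.reshape(-1,2),1))
x,y,th,a=r.x
for n,b in dict(edge=(-.059+.12*np.cos(a),0,.074+.12*np.sin(a)),hinge=(-.06,0,.074),ridge=(.02,0,.076),lip=(.066,0,.0815)).items(): print(n,w(x,y,th,[b])[0])
E
```

```text
[ 0.59195753 -0.11198347  0.39169281  1.53510012] [[-0.3 -1.1]
 [ 0.6 -1.8]
 [ 1.8 -0.4]
 [ 1.   0.1]
 [-2.3 -1.3]
 [-0.9  0.3]
 [ 0.1 -1.6]
 [ 0.1 -0.7]
 [-0.1  0.6]]
edge [ 0.54138423 -0.13287202  0.19392355]
hinge [ 0.53650168 -0.13488869  0.074     ]
ridge [ 0.61044282 -0.1043484   0.076     ]
lip [ 0.65295897 -0.08678774  0.0815    ]
```

The crop confirms it: blue body, grey lid, black lip at the far side, and a yellow tab standing at about 1.54 rad. The fit gives a box yaw of 22.4°, and residuals are about 2 px. I'm shutting the fingers and going behind the tab.

```bash
python3 -m creep '[[0,0,0,2],[0.015,-0.007,0,0],[0.025,-0.011,0,0],[0.025,-0.011,0,0],[0.025,-0.011,0,0],[0.025,-0.011,0,0],[0.025,-0.011,0,0],[0.025,-0.011,0,0],[0.025,-0.011,0,0],[0.025,-0.011,0,0],[0.025,-0.011,0,0],[0.025,-0.011,0,0],[0.025,-0.011,0,0],[0.025,-0.011,0,0],[0.025,-0.011,0,0],[0.025,-0.011,0,0],[0.016,-0.009,0,0],[0,0,0,0],[0,0,0,0]]' 0 40
python3 - <<'E'
from h import *
from workcell import telemetry,ctrl
import cv2
s=telemetry.read_state();p=s['ee_pos'];R=s['ee_rot'];print(ctrl.tip_reach,s['grip_width'],s['wrist_force'])
x,y,th=.592,-.112,.3917
b=np.array([[np.cos(th),np.sin(th)],[-np.sin(th),np.cos(th)]])@(p[:2]-[x,y]);print('box frame',b,p[2],'yawerr',np.degrees(np.arctan2(R[1,0],R[0,0])-th))
im=vision.read_camera('side')[:,:,::-1];cv2.imwrite('pics/s1.png',cv2.resize(im[130:370,280:520],(600,600),interpolation=cv2.INTER_CUBIC))
E
```

```text
t: 2.0
ee_pos: [0.4936, -0.1528, 0.2557]
ee_rot: [[0.924, 0.382, -0.002], [0.382, -0.924, -0.0], [-0.001, -0.001, -1.0]]
wrist_force: [0.0, -0.5, 0.1]
grip_width: 0.0003
grip_force: 0.0
0.025 0.0003290573336613503 [ 0.0208797  -0.50342796  0.07869923]
box frame [-0.10651696 -0.00019172] 0.2557351520594121 yawerr 0.0049030797411886385
```

View pics/s1.png

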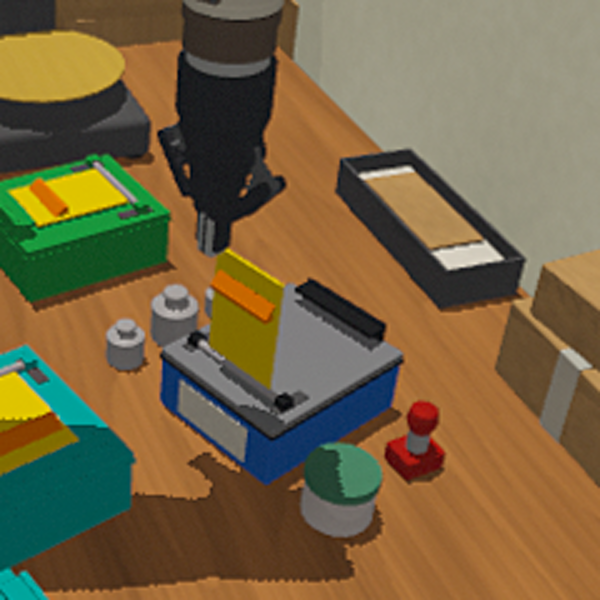

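The shut fingertips are at crop (210,250), behind and above the tab, whose top edge is at (248,262). I'll check that with a projection, then descend.

```bash
python3 -c "
from h import *
print((proj('side',[[.4936,-.1528,.231],[.5414,-.1329,.194]])-[280,130])*2.5)"
python3 -m creep '[[0,0,0.02,0],[0,0,0.03,0],[0,0,0.03,0],[0,0,0.014,0],[0,0,0,0]]'
```

```text
[[211.1767026  250.41779103]
 [251.07981368 265.219905  ]]
t: 2.55
ee_pos: [0.4914, -0.1534, 0.1599]
ee_rot: [[0.925, 0.379, -0.006], [0.379, -0.925, 0.002], [-0.005, -0.004, -1.0]]
wrist_force: [-0.7, 0.2, 0.3]
grip_width: -0.0001
grip_force: 0.0
```

Projection agrees with the picture. Folding the first part, to about 30°.

```bash
python3 -m creep '[[0.008,0,0,0],[0.01,0,0,0],[0.01,0,0.001,0],[0.01,0,0.001,0],[0.01,0,0.001,0],[0.0075,0,0.0028,0],[0.007,0,0.0028,0],[0.0065,0,0.0045,0],[0.0065,0,0.0045,0],[0.005,0,0.006,0],[0.005,0,0.006,0],[0,0,0,0]]'
python3 - <<'E'
from h import *
from workcell import telemetry
import cv2
s=telemetry.read_state();p=s['ee_pos']
th=.3917
print(np.array([[np.cos(th),np.sin(th)],[-np.sin(th),np.cos(th)]])@(p[:2]-[.592,-.112]),p[2])
im=vision.read_camera('side')[:,:,::-1];cv2.imwrite('pics/s2.png',cv2.resize(im[170:330,310:470],(600,600),interpolation=cv2.INTER_CUBIC))
E
```

```text
t: 3.75
ee_pos: [0.573, -0.1201, 0.1314]
ee_rot: [[0.924, 0.381, -0.001], [0.381, -0.924, 0.0], [-0.001, -0.001, -1.0]]
wrist_force: [0.4, -0.7, 0.0]
grip_width: -0.0003
grip_force: 0.2
[-0.02060862 -0.00021927] 0.13144202398421936
```

View pics/s2.png

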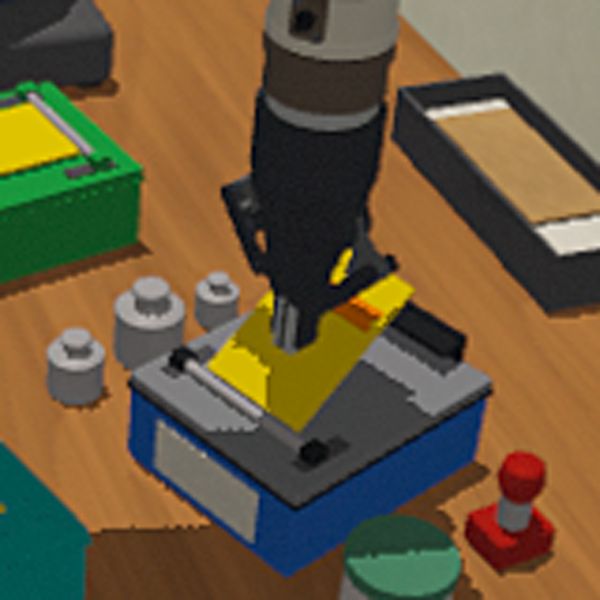

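Tab is folded to about 30°, with the tips on its outer face at crop (295,345) between the hinge rod and the ridge at (360,312). The box hasn't moved. Folding on down.

```bash
python3 -m creep '[[0.003,0,0.0055,0],[0.002,0,0.005,0],[0.0015,0,0.005,0],[0.001,0,0.005,0],[0.001,0,0.005,0],[0,0,0.004,0],[0,0,0.0015,0],[0,0,0,0]]'
```

```text
t: 4.6
ee_pos: [0.5807, -0.1173, 0.1014]
ee_rot: [[0.925, 0.381, -0.001], [0.381, -0.925, -0.0], [-0.001, -0.0, -1.0]]
wrist_force: [1.4, 0.3, 0.5]
grip_width: -0.0002
grip_force: 0.6
```

```bash
python3 -m creep '[[0,0,0.001,0],[0.003,0,0.0005,0],[0.004,0,0,0],[0.004,0,0,0],[0.003,0,0,0],[0,0,0,0]]'
```

```text
t: 5.2
ee_pos: [0.5929, -0.1124, 0.1009]
ee_rot: [[0.925, 0.381, -0.002], [0.381, -0.925, -0.001], [-0.002, 0.0, -1.0]]
wrist_force: [-2.4, -1.3, 7.4]
grip_width: 0.0001
grip_force: 3.4
```

```bash
python3 -m creep '[[0.003,0,0,0],[0.003,0,0,0],[0.003,0,0,0],[0.003,0,0,0],[0.002,0,0,0],[0.002,0,0,0],[0.002,0,0,0],[0,0,0,0]]'
python3 - <<'E'
from h import *
import cv2
im=vision.read_camera('side')[:,:,::-1];cv2.imwrite('pics/s3.png',cv2.resize(im[200:330,330:460],(600,600),interpolation=cv2.INTER_CUBIC))
E
```

```text
t: 6.0
ee_pos: [0.6083, -0.1062, 0.1007]
ee_rot: [[0.925, 0.38, -0.004], [0.38, -0.925, -0.002], [-0.005, 0.001, -1.0]]
wrist_force: [-4.6, -2.5, 7.7]
grip_width: 0.0001
grip_force: 3.9
```

View pics/s3.png

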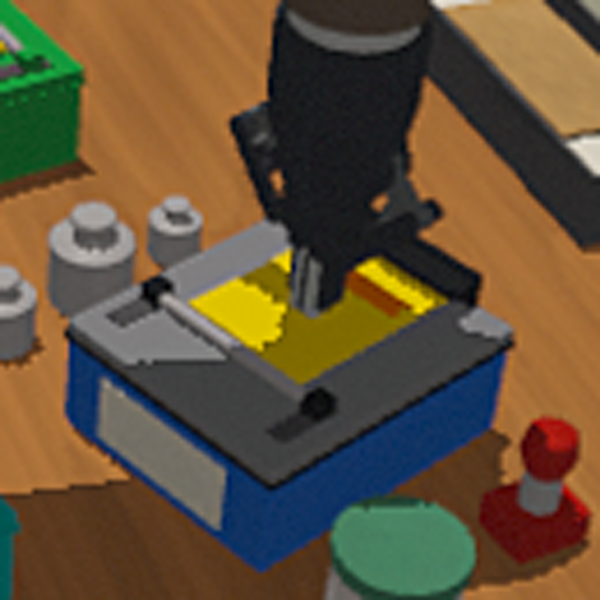

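The tab is flat. The tips at crop (320,300) are against the ridge at (375,290), and the free edge at (440,300) is at the lip's mouth. Force is 5 N horizontally and 8 N down. Pushing on.

```bash
python3 -m creep '[[0.002,0,0,0],[0.002,0,0,0],[0.002,0,0,0],[0.002,0,0,0],[0,0,0,0]]'; python3 -m creep '[[0.001,0,0,0],[0.001,0,0,0],[0,0,0,0]]'; python3 -m creep '[[0.001,0,0,0],[0.001,0,0,0],[0,0,0,0]]'
```

```text
t: 6.55
ee_pos: [0.6158, -0.1031, 0.1006]
ee_rot: [[0.925, 0.38, -0.004], [0.38, -0.925, -0.002], [-0.005, 0.0, -1.0]]
wrist_force: [-4.7, -3.2, 8.4]
grip_width: -0.0001
grip_force: 3.7
t: 6.85
ee_pos: [0.6175, -0.1024, 0.1006]
ee_rot: [[0.925, 0.38, -0.004], [0.38, -0.925, -0.002], [-0.005, 0.0, -1.0]]
wrist_force: [-5.1, -2.5, 7.5]
grip_width: 0.0001
grip_force: 3.7
t: 7.15
ee_pos: [0.6194, -0.1016, 0.1006]
ee_rot: [[0.925, 0.38, -0.004], [0.38, -0.925, -0.002], [-0.005, 0.0, -1.0]]
wrist_force: [-4.4, -2.0, 7.3]
grip_width: 0.0003
grip_force: 3.6
```

```bash
python3 -m creep '[[0.001,0,0,0],[0.001,0,0,0],[0,0,0,0]]'; python3 -m creep '[[0.001,0,0,0],[0.001,0,0,0],[0,0,0,0]]'
python3 - <<'E'
from h import *
import cv2
im=vision.read_camera('side')[:,:,::-1];cv2.imwrite('pics/s4.png',cv2.resize(im[200:330,330:460],(600,600),interpolation=cv2.INTER_CUBIC))
E
```

```text
t: 7.45
ee_pos: [0.6212, -0.1008, 0.1006]
ee_rot: [[0.925, 0.38, -0.004], [0.38, -0.925, -0.002], [-0.005, 0.0, -1.0]]
wrist_force: [-5.1, -2.5, 7.3]
grip_width: 0.0002
grip_force: 4.3
t: 7.75
ee_pos: [0.6214, -0.1008, 0.1003]
ee_rot: [[0.925, 0.379, -0.008], [0.379, -0.925, -0.004], [-0.009, 0.0, -1.0]]
wrist_force: [-9.2, -3.2, 9.6]
grip_width: -0.0001
grip_force: 6.2
```

View pics/s4.png

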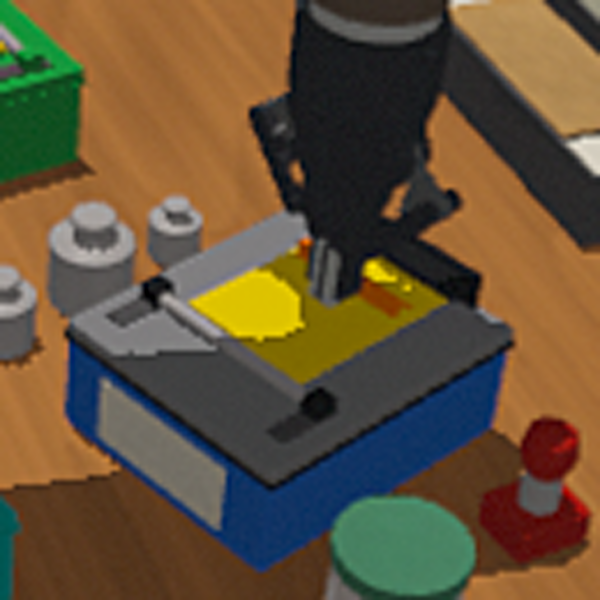

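```bash
python3 - <<'E'
from h import *
P=(.592,-.112,.3917)
f=lambda B:np.round((proj('side',w(*P,B))-[330,200])*600/130).tolist()
for s in(0,.018):
  print(s,'foot',f([(.02+s,.035,.076),(.02+s,-.035,.076)]),'edge-corner',f([(.06+s,-.04,.076)]),'hinge',f([(-.06+s,.04,.074),(-.06+s,-.04,.074)]))
print('tip',(proj('side',[[.6214,-.1008,.0755]])-[330,200])*600/130)
print('lidcorner',f([(-.09,-.075,.07),(.066,-.05,.0815),(.066,.05,.0815)]))
E
```

```text
0 foot [[266.0, 271.0], [364.0, 336.0]] edge-corner [[423.0, 311.0]] hinge [[150.0, 328.0], [262.0, 407.0]]
0.018 foot [[289.0, 258.0], [388.0, 322.0]] edge-corner [[446.0, 297.0]] hinge [[175.0, 314.0], [287.0, 393.0]]
tip [[330.29365113 295.94025083]]
lidcorner [[270.0, 477.0], [447.0, 307.0], [306.0, 218.0]]
```

The box hasn't moved (lid corner at image (389,306) in both frames). Between the s2 and s3 pictures the hinge rod shifted (5.7,-3.2) px, and 18 mm predicts (5.2,-3.0) px, so the fingertip friction had already carried the tab home. The tip then slid up to the ridge, and the force has now risen against the stop. Letting go.

```bash
python3 -m creep '[[-0.003,0,-0.001,0],[-0.001,0,-0.003,0],[0,0,-0.01,0],[0,0,-0.02,0],[0,0,-0.03,0],[0,0,-0.04,0],[-0.03,0,-0.03,0],[-0.04,0,0,0],[-0.04,0,0,0],[-0.03,0,0,0],[0,0,0,0],[0,0,0,0]]'
python3 - <<'E'
import cv2,numpy as np
from workcell import vision
a=vision.read_camera('side')[205:325,335:455,::-1];b=vision.read_camera('top')[140:240,310:410,::-1]
cv2.imwrite('pics/s5.png',np.hstack([cv2.resize(x,(400,400),interpolation=cv2.INTER_CUBIC) for x in(a,b)]))
E
```

```text
t: 9.0
ee_pos: [0.4922, -0.1539, 0.2351]
ee_rot: [[0.925, 0.38, 0.001], [0.38, -0.925, -0.0], [0.001, 0.001, -1.0]]
wrist_force: [0.1, -0.5, -0.7]
grip_width: 0.0001
grip_force: 0.0
```

View pics/s5.png

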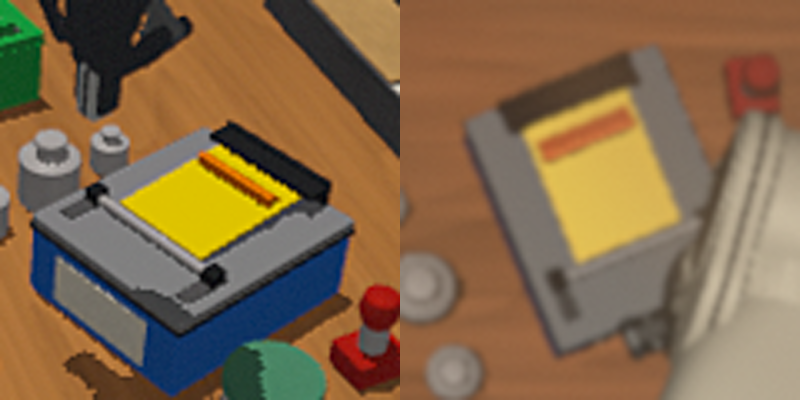

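The tab stays down, with its edge under the lip. My retreat could have dragged it back slightly, so I'll measure the hinge rod end before and after.

```bash
python3 - <<'E'
import cv2,numpy as np
from workcell import vision
im=cv2.cvtColor(vision.read_camera('side'),cv2.COLOR_RGB2GRAY)
b0=cv2.imread('pics/side0.png',0)
k=8
def up(g,x0,y0,x1,y1): return cv2.resize(g[y0:y1,x0:x1],None,fx=k,fy=k,interpolation=cv2.INTER_CUBIC)
s4=cv2.resize(cv2.imread('pics/s4.png',0),(130*k,130*k),interpolation=cv2.INTER_CUBIC)  # origin 330,200
now=up(im,330,200,460,330); st=up(b0,330,200,460,330)
for nm,(x,y,h) in dict(end=(399,287,5),lid=(389,303,7)).items():
    t=now[(y-h-200)*k:(y+h-200)*k,(x-h-330)*k:(x+h-330)*k]
    for n,g in(('s4',s4),('start',st)):
        m=cv2.minMaxLoc(cv2.matchTemplate(g,t,cv2.TM_CCOEFF_NORMED));print(nm,n,round(m[1],2),(m[3][0]/k+330-(x-h),m[3][1]/k+200-(y-h)))
E
```

```text
end s4 0.91 (0.125, 0.0)
end start 0.86 (-5.375, 3.0)
lid s4 0.8 (11.75, -90.625)
lid start 0.77 (33.625, 12.5)
```

The rod has shifted (5.4,-3.0) px from the start, which matches the full 18 mm travel. It is within 0.13 px of where it was before release, so the tab is home.

```bash
python3 -c "
from workcell import hand_in
print(hand_in())"
```

```text
the job is handed in; nothing more can be done
None
```

The mailer's tab is folded flat, fully home under the black lip by my image measurements, and staying down by itself; the box and bystanders showed no movement in the pictures, and the job is handed in (no verdict was returned).

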